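# Set and lock the specimen fence of a microscope stage

## Robot

A 6-joint arm with a two-finger parallel gripper is mounted at the origin on the work surface. World frame = base frame: x ahead of the robot, y to its left, z up, the work surface at z = 0. Lengths are in m, angles in degrees, forces in N, time in s.
With the tool pointing down it reaches from about 0.4 to 0.825 m from the base axis. Payload 7 kg.
Tool frame: the origin (TCP) lies between the finger pads; the fingertips stand 22 mm ahead of it and the grasp point (between the pads) lies 3 mm ahead of it; z points along the fingers, y is the line along which they close (so a half turn about z gives the same grasp; the last joint's range is limited). The gripper opens to 88 mm and grips with 3 to 60 N. Pads are 19 mm wide; open, the fingers measure 130 mm over their backs; the gripper's body (78 mm by 193 mm) begins 47 mm behind the grasp point.
Start: joints at [82.684, 20.546, 0.682, 0, -70.136, -16.507], TCP at [0.273, 0.617, 0.249] pointing down, gripper open.
Joint ranges: [-176.03, 176.03], [-82.01, 121.73], [-58.28, 71.71], [-173.87, 95.51], [-174.79, -0.11], [-173.66, 173.66]. Speed limits (degrees/s): [136.94, 136.94, 172.46, 180, 180, 180].

## Interface

Orientations are given as [roll, pitch, yaw] about the fixed x, y, z axes, in that order (R = Rz(yaw) Ry(pitch) Rx(roll)).
In Python, from plant import ctrl gives the robot as it stands.
- The arm moves only by the tool apply_moves, never from a script. Its argument "targets" is a list of rows, each an object with "travel": the shift along the tool's x, y, z in mm, a list of three; "roll": the turn about the tool's z in degrees; "jaw": the finger opening in mm, from 0 to 87.6. In form: [{"travel": [tx, ty, tz], "roll": roll, "jaw": jaw}, ...]. A call has 1 to 10 rows; each row shifts and turns the commanded pose from where the row before left it, along the tool's axes as they then stand; what a row does not reach is not made up. A row lasts 1/10 s, in which the tool goes at most 50 mm and 8.59 degrees, less where a joint would pass 70% of its speed; a pose out of reach is approached as far as the arm can. A call with a gripper value outside its range is refused whole. The fingers move at their own pace and stop on an object; the grip force is fixed at half the most. Time passes only in rows, so rows that do not move let the fingers close. It gives the time, the measured TCP pose, the force, the opening and the grip force at its end, in the units of the state.
- ctrl.get_obs(): the state, without advancing time (a new reading comes with each control period).
- ctrl.snapshot(name): name is "scene" or "side" or "wrist"; returns the picture (480x640x3 uint8, red, green, blue); there is no depth.
- ctrl.calibration(name): a dict with "K" (3x3 intrinsics, pixels), "extrinsics" (4x4, takes a point from camera to world coordinates); the wrist camera has in their place "hand_eye" (4x4, takes a point from camera to tool coordinates, whose origin is the TCP and whose axes are the flange's). Camera axes: x right, y down, z forward; pixel columns grow to the right and rows downward; lengths in m; the calibration is good to about 2 mm. A picture is of the moment at which its call begins: read the wrist's pose just before it. calibration takes no time and is no camera call.
- ctrl.close_job(): hands the job in; it is judged then, once.
The state is a dict: "clock": time; "joint_pos": joint angles; "qvel": joint speeds; "tau": joint torques, N m; "tool_pos": TCP position; "orientation": TCP orientation; "force": force on the tool from outside, world axes, zero at the start; "moment": the same for the moment, N m; "opening": finger opening in m; "gripper_force": force on a finger pad.
Only numpy, scipy, OpenCV 4.12 (cv2) and the standard library are available. Lean on these libraries where they do the work, as an engineer would, in place of code of your own. Each camera call takes 0.05 s, during which the arm holds its last target. There are 200 camera calls.

## Task

The aluminium specimen fence on the white stage plate is loose. Slide it along its slots until it rests lightly but surely against the orange sprung tip of the set stop, which marks its position, pressing gently so that the tip is not driven hard against its end, and only then swing the red-handled clamp lever fully round clockwise to lock the fence there. Let go, and leave the beaker, jar and slide box where they are.

Things in the scene. Friction and masses are not known exactly. Their poses are not given: they have to be found in the camera images.
- stage: White stage plate fixed to the bench, 300 x 240 x 12 mm (x, y, z). Origin at the centre of its underside, z up; the fence slides along the plate's +y towards the stop. Two upright 8 mm bolts stand in it at x = -55 and +55 mm, y = 0; the one at +55 mm has a washer and a 13 mm head, top 30 mm above the bench; the other carries the clamp.
- fence: Loose aluminium angle, about 0.6 kg, lying on the plate, held down by the bolts through two slots along y. Foot 160 (x) x 90 (y) x 6 mm; origin at the centre of the foot's underside, axes parallel to the plate's. Upright wall along its +y edge, y = 37 to 45 mm, 36 mm high (top 48 mm above the bench). The slots allow origin y = -20 to +36 mm on the plate.
- fence_push (a point): Middle of the inner (-y) face of the fence's wall, 30 mm above the bench, midway between the bolts where the foot is clear: push here towards +y. The friction of the sliding fence is roughly 1 to 5 N and differs each time.
- stop: Blue stop post fixed on the plate, 34 x 22 x 42 mm, origin at the centre of its underside, at the plate's x = 0, y = 106 mm. A set screw with a round orange tip (16 mm wide, its axis 36 mm above the bench) projects from its -y face towards the fence. The tip's face stands 20 to 47 mm out from the post, different each time and not measured: it must be felt.
- stop_root (a point): Where the set screw leaves the post's -y face. The orange tip on the screw is sprung: it yields 4 mm at about 2.5 N per mm, then is solid. More than 18 N between fence and stop is too hard. When the push is taken away slowly, the tip moves the fence back a little until friction holds it, still touching.
- clamp_lever (a joint): Angle of the clamp lever (rad), growing clockwise seen from above: at 0 it points to the plate's -y, at 1.57 to its -x. Starts at 0 to 0.4 (loose), grips the fence from about 1.1, solid stop at 1.6; locked above 1.4. It turns about the upright bolt at the plate's x = -55 mm, y = 0, takes 0.2 to 0.3 N m and stays where it is left.
- lever_grip (a point): Centre of the top of the lever's red upright handle: a round pin 16 mm in diameter, 70 mm from the lever's axis, top 75 mm above the bench. The pin is free to be gripped over its upper 29 mm; below that is the black arm, 12 mm wide, from 33 to 43 mm above the bench.
- beaker: Glass beaker, 70 mm wide, 85 mm high, loose; origin at the centre of its foot. A bystander.
- jar: White jar with red lid, 64 mm wide, 70 mm high, loose; origin at the centre of its foot. A bystander.
- slide_box: Blue box for glass slides, 100 x 80 x 35 mm, loose; origin at the centre of its underside. A bystander.
Not all that is in view belongs to the job. Of the things shaped like the fence, the aluminium one is meant.

How it is judged:
By the outcome, as a careful person would: the job done as asked, in the order asked, and still so for the second after the job is handed in, with the robot touching nothing.
It also fails if it takes over 67 s, if anything falls off the work surface, if the arm or the gripper's body presses on something with over 40 N, if the wrist force passes 120 N, or if a joint passes its speed limit or range.

## Working session

There is one attempt and no reset: what is moved stays moved. The work goes in short steps, Python scripts to look and compute and a tool call to move; the robot and the scene stay as the last step left them, time stands still between calls to the robot, and variables do not carry over. Pictures are saved under pics/ and viewed, at most 10 in all, crops included, and the job is handed in when it is done.

Besides the shell and the picture viewer there is one more tool, called after ">>>" by a JSON object that holds its "op" and its "data". apply_moves: Moves the arm, as the interface text tells. Its arguments: {"type":"object","properties":{"targets":{"type":"array","items":{"type":"object","properties":{"travel":{"type":"array","items":{"type":"number"}},"roll":{"type":"number"},"jaw":{"type":"number"}}}}},"required":["targets"]}

```bash
mkdir -p pics; ls; python3 - <<'E'
from plant import ctrl
import cv2,numpy as np
np.set_printoptions(precision=4,suppress=True)
o=ctrl.get_obs();print({k:np.round(v,3) for k,v in o.items()})
for n in("scene","side","wrist"):
    im=ctrl.snapshot(n);cv2.imwrite(f"pics/{n}0.png",im[:,:,::-1])
    print(n,ctrl.calibration(n))
E
```

```text
pics
{'clock': np.float64(0.0), 'joint_pos': array([ 82.683,  20.591,   0.633,  -0.02 , -70.136, -16.506]), 'qvel': array([-0.038,  0.023,  0.016, -0.019, -0.052, -0.141]), 'tau': array([ -0.   , -58.271,  29.307,   6.997,   0.007,  -0.   ]), 'tool_pos': array([0.272, 0.617, 0.248]), 'orientation': array([179.904,  -0.009, -23.829]), 'force': array([-0.272,  0.026, -0.248]), 'moment': array([-0.01 , -0.01 , -0.019]), 'gripper_force': np.float64(0.0), 'opening': np.float64(0.088)}
scene {'K': array([[519.4669,   0.    , 323.2317],
       [  0.    , 519.4669, 242.6888],
       [  0.    ,   0.    ,   1.    ]]), 'extrinsics': array([[ 0.6103,  0.5422, -0.5775,  1.1752],
       [ 0.792 , -0.4316,  0.4318, -0.523 ],
       [-0.0152, -0.7209, -0.6928,  0.8388],
       [ 0.    ,  0.    ,  0.    ,  1.    ]])}
side {'K': array([[488.486 ,   0.    , 321.7523],
       [  0.    , 488.486 , 242.1463],
       [  0.    ,   0.    ,   1.    ]]), 'extrinsics': array([[-0.8094, -0.4534,  0.3732,  0.1762],
       [-0.5872,  0.6305, -0.5076,  0.4432],
       [-0.0052, -0.63  , -0.7766,  0.8238],
       [ 0.    ,  0.    ,  0.    ,  1.    ]])}
wrist {'K': array([[383.0985,   0.    , 317.3612],
       [  0.    , 383.0985, 242.0439],
       [  0.    ,   0.    ,   1.    ]]), 'hand_eye': array([[-0.0002, -0.9574, -0.2889,  0.0781],
       [ 1.    , -0.0003,  0.0006,  0.0016],
       [-0.0006, -0.2889,  0.9574, -0.137 ],
       [ 0.    ,  0.    ,  0.    ,  1.    ]])}
```

View pics/scene0.png

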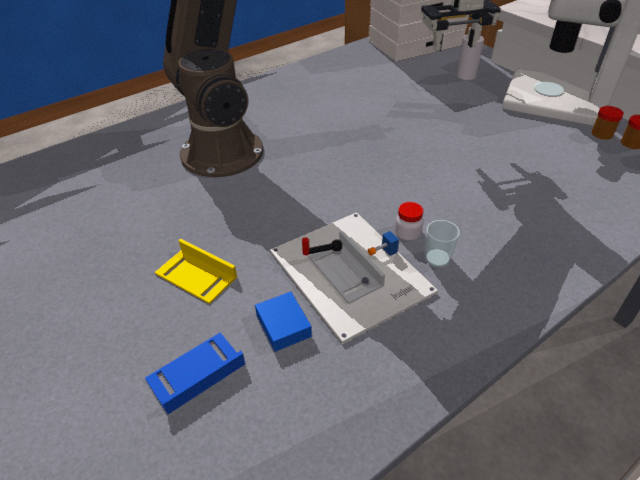

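View pics/side0.png

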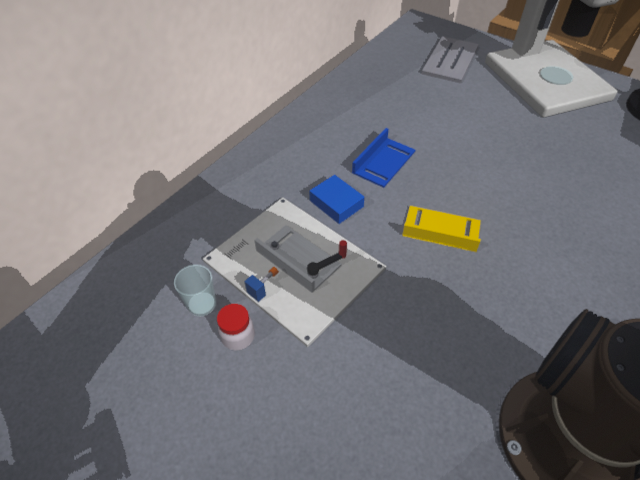

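```bash
cat > h.py <<'E'
import numpy as np,cv2
from plant import ctrl
np.set_printoptions(precision=4,suppress=True)
C={n:ctrl.calibration(n) for n in("scene","side")}
def proj(n,P):
    T=np.linalg.inv(C[n]["extrinsics"]);P=np.atleast_2d(P);K=C[n]["K"]
    q=(P@T[:3,:3].T+T[:3,3])@K.T; return q[:,:2]/q[:,2:]
def ray(n,uv,z):
    E=C[n]["extrinsics"];d=E[:3,:3]@np.linalg.solve(C[n]["K"],[*uv,1]);o=E[:3,3]
    return o+d*(z-o[2])/d[2]
E
python3 - <<'E'
from h import *
a=cv2.imread("pics/scene0.png")[205:350,265:440];b=cv2.imread("pics/side0.png")[190:350,195:390]
cv2.imwrite("pics/c1.png",np.hstack([cv2.resize(a,(400,331),interpolation=2),cv2.resize(b[:,:],(400,331),interpolation=2)]))
for n,c in(("scene",[(437,290),(356,213),(270,250),(347,342)]),("side",[(203,258),(308,344),(385,265),(283,198)])):
    P=np.array([ray(n,u,.012) for u in c]);print(n,P[:,:2],P.mean(0),np.linalg.norm(P-np.roll(P,-1,0),axis=1),np.degrees(np.arctan2(*(P[0]-P[1])[1::-1])),np.degrees(np.arctan2(*(P[3]-P[2])[1::-1])))
print(ray("scene",(305,238),.075),ray("side",(343,241),.075),ray("scene",(336,245),.045),ray("side",(313,268),.045))
E
```

```text
scene [[ 0.7471  0.0911]
 [ 0.453   0.1185]
 [ 0.4297 -0.1169]
 [ 0.7317 -0.1397]] [ 0.5904 -0.0117  0.012 ] [0.2953 0.2366 0.3028 0.2313] -5.324215689446026 -4.307783974468828
side [[ 0.7426  0.0919]
 [ 0.4458  0.1217]
 [ 0.4249 -0.1144]
 [ 0.7161 -0.1414]] [ 0.5824 -0.0106  0.012 ] [0.2984 0.237  0.2925 0.2348] -5.720744394070398 -5.30458343336821
[ 0.5027 -0.0688  0.075 ] [ 0.5036 -0.0731  0.075 ] [ 0.5368 -0.0109  0.045 ] [ 0.526  -0.0027  0.045 ]
```

View pics/c1.png

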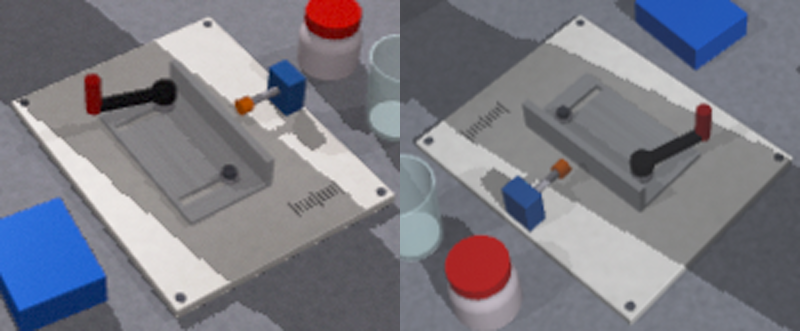

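The fence candidates are the aluminium one on the plate (scene 350,265), the yellow one (200,272), the blue one (197,370) and a grey slab far off (side 450,58). I choose the aluminium one. The crop confirms it has the clamp lever and sprung tip on it, with the red handle at scene (305,238) and the tip at (372,251). I'll move above it with the wrist camera facing the stop.

>>> {"op": "apply_moves", "data": {"targets": [{"travel": [33, 28, 3], "roll": 0, "jaw": 0}, {"travel": [33, 28, 3], "roll": 0, "jaw": 0}, {"travel": [33, 28, 3], "roll": 0, "jaw": 0}, {"travel": [33, 28, 3], "roll": 0, "jaw": 0}, {"travel": [33, 28, 3], "roll": 0, "jaw": 0}, {"travel": [33, 28, 3], "roll": 0, "jaw": 0}, {"travel": [33, 28, 3], "roll": 0, "jaw": 0}, {"travel": [33, 28, 3], "roll": 0, "jaw": 0}]}}

```text
clock: 0.95
tool_pos: [0.424, 0.3042, 0.2245]
orientation: [-180.0, 0.0, -23.8]
force: [0.3, 0.2, 0.8]
opening: 0.0291
gripper_force: 0.0
```

>>> {"op": "apply_moves", "data": {"targets": [{"travel": [33, 28, 3], "roll": 0, "jaw": 0}, {"travel": [33, 28, 3], "roll": 0, "jaw": 0}, {"travel": [33, 28, 3], "roll": 0, "jaw": 0}, {"travel": [33, 28, 3], "roll": 0, "jaw": 0}, {"travel": [33, 28, 3], "roll": 0, "jaw": 0}, {"travel": [33, 28, 3], "roll": 0, "jaw": 0}, {"travel": [33, 28, 3], "roll": 0, "jaw": 0}, {"travel": [33, 28, 3], "roll": 0, "jaw": 0}]}}

```text
clock: 1.75
tool_pos: [0.5751, -0.0074, 0.2004]
orientation: [-180.0, 0.0, -23.8]
force: [0.5, 0.6, -0.4]
opening: 0.0002
gripper_force: 0.0
```

>>> {"op": "apply_moves", "data": {"targets": [{"travel": [0, 0, 0], "roll": 8, "jaw": 0}, {"travel": [0, 0, 0], "roll": 8, "jaw": 0}, {"travel": [0, 0, 0], "roll": 8, "jaw": 0}, {"travel": [0, 0, 0], "roll": 8, "jaw": 0}, {"travel": [0, 0, 0], "roll": 8, "jaw": 0}, {"travel": [0, 0, 0], "roll": 8, "jaw": 0}, {"travel": [0, 0, 0], "roll": 8, "jaw": 0}, {"travel": [0, 0, 0], "roll": 8, "jaw": 0}, {"travel": [0, 0, 0], "roll": 7.4, "jaw": 0}, {"travel": [0, 0, 0], "roll": 0, "jaw": 0}]}}

```text
clock: 2.75
tool_pos: [0.5745, -0.0057, 0.2003]
orientation: [180.0, -0.0, -95.3]
force: [0.4, -0.2, -0.5]
opening: 0.0002
gripper_force: 0.0
```

```bash
cat >> h.py <<'E'
from scipy.spatial.transform import Rotation as Ro
H=ctrl.calibration("wrist")
def shot(f):
    o=ctrl.get_obs();im=ctrl.snapshot("wrist");cv2.imwrite(f,im[:,:,::-1])
    T=np.eye(4);T[:3,:3]=Ro.from_euler("xyz",o["orientation"],degrees=True).as_matrix();T[:3,3]=o["tool_pos"]
    C["w"]={"K":H["K"],"extrinsics":T@H["hand_eye"]};np.save("w.npy",C["w"]["extrinsics"]);return o,im
def loadw(): C["w"]={"K":H["K"],"extrinsics":np.load("w.npy")}
E
python3 -c "
from h import *
o,_=shot('pics/w1.png');print(o['tool_pos'],o['orientation'])"
```

```text
[ 0.5745 -0.0057  0.2003] [179.9717  -0.0077 -95.3368]
```

View pics/w1.png

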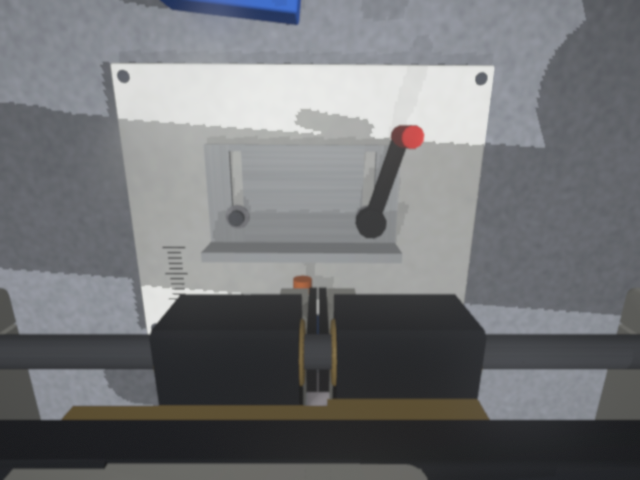

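```bash
python3 - <<'E'
from h import *
loadw()
r=lambda u,v,z:ray("w",(u,v),z)
# plate -y corners z .012, bolts, wall edges, handle top, tip
A,B=r(111,65,.012),r(494,66,.012);print(A,B,np.linalg.norm(A-B))
yaw=np.arctan2(*(A-B)[1::-1]);print("yaw",np.degrees(yaw))
c,s=np.cos(yaw),np.sin(yaw);X=np.array([c,s,0]);Y=np.array([-s,c,0])
b1,b2=r(237,214,.030),r(370,219,.047);print("bolts",b1,b2)
O=(A+B)/2+.12*Y;O[2]=0;print("O",O)
f=lambda p:((p-O)@X,(p-O)@Y,p[2])
for n,q in dict(bolt=(237,214,.03),hub=(370,221,.045),wall_base=(302,242,.018),wall_in=(302,250,.048),wall_out=(302,262,.048),wl=(203,262,.048),wr=(401,262,.048),tip=(302,279,.044),handle=(411,137,.075),footback=(285,142,.018)).items(): print(n,np.array(f(r(*q))))
E
```

```text
[ 0.722  -0.1457  0.012 ] [ 0.4251 -0.1173  0.012 ] 0.29826497754680914
yaw -5.481013151660168
bolts [ 0.6383 -0.0229  0.03  ] [ 0.532  -0.0128  0.047 ]
O [ 0.585  -0.0121  0.    ]
bolt [ 0.0541 -0.0057  0.03  ]
hub [-0.053  -0.0037  0.045 ]
wall_base [0.0015 0.0218 0.018 ]
wall_in [0.0004 0.0193 0.048 ]
wall_out [0.0005 0.0295 0.048 ]
wl [0.0798 0.0296 0.048 ]
wr [-0.0789  0.0293  0.048 ]
tip [0.0008 0.0457 0.044 ]
handle [-0.0735 -0.068   0.075 ]
footback [ 0.0145 -0.0625  0.018 ]
```

The wrist view shows the wall top at rows 250–262, the tip face at about (302,279), the handle top at (411,137) and the bolts at (237,214) and (370,221). Sizes agree with those given: the wall is 159 mm long and the plate 298 mm. The gap from wall to tip is about 16 mm. I'll go down behind the wall.

>>> {"op": "apply_moves", "data": {"targets": [{"travel": [6, -5.5, 30], "roll": 0, "jaw": 0}, {"travel": [5.5, -5.5, 30], "roll": 0, "jaw": 0}, {"travel": [0, 0, 30], "roll": 0, "jaw": 0}, {"travel": [0, 0, 30], "roll": 0, "jaw": 0}, {"travel": [0, 0, 20], "roll": 0, "jaw": 0}, {"travel": [0, 0, 12], "roll": 0, "jaw": 0}, {"travel": [0, 0, 0], "roll": 0, "jaw": 0}, {"travel": [0, 0, 0], "roll": 0, "jaw": 0}]}}

```text
clock: 3.6
tool_pos: [0.5852, -0.018, 0.0492]
orientation: [-180.0, -0.0, -95.1]
force: [-0.7, 0.7, 0.9]
opening: 0.0006
gripper_force: 0.0
```

>>> {"op": "apply_moves", "data": {"targets": [{"travel": [-1, 0, 0], "roll": 0, "jaw": 0}, {"travel": [-1, 0, 0], "roll": 0, "jaw": 0}, {"travel": [-1, 0, 0], "roll": 0, "jaw": 0}, {"travel": [-1, 0, 0], "roll": 0, "jaw": 0}, {"travel": [-1, 0, 0], "roll": 0, "jaw": 0}, {"travel": [-1, 0, 0], "roll": 0, "jaw": 0}, {"travel": [0, 0, 0], "roll": 0, "jaw": 0}]}}

```text
clock: 4.3
tool_pos: [0.5852, -0.012, 0.0486]
orientation: [-180.0, 0.0, -95.2]
force: [0.4, 0.0, 0.5]
opening: 0.0005
gripper_force: 0.0
```

>>> {"op": "apply_moves", "data": {"targets": [{"travel": [-1, 0, 0], "roll": 0, "jaw": 0}, {"travel": [-1, 0, 0], "roll": 0, "jaw": 0}, {"travel": [-1, 0, 0], "roll": 0, "jaw": 0}, {"travel": [-1, 0, 0], "roll": 0, "jaw": 0}, {"travel": [-1, 0, 0], "roll": 0, "jaw": 0}, {"travel": [-1, 0, 0], "roll": 0, "jaw": 0}, {"travel": [0, 0, 0], "roll": 0, "jaw": 0}]}}

```text
clock: 5.0
tool_pos: [0.5858, -0.006, 0.0486]
orientation: [-180.0, 0.0, -95.2]
force: [-0.4, 1.8, 0.0]
opening: 0.0006
gripper_force: 0.0
```

>>> {"op": "apply_moves", "data": {"targets": [{"travel": [-1, 0, 0], "roll": 0, "jaw": 0}, {"travel": [-1, 0, 0], "roll": 0, "jaw": 0}, {"travel": [-1, 0, 0], "roll": 0, "jaw": 0}, {"travel": [-1, 0, 0], "roll": 0, "jaw": 0}]}}

```text
clock: 5.4
tool_pos: [0.5861, -0.0021, 0.0486]
orientation: [180.0, 0.0, -95.2]
force: [-0.6, 0.6, -0.2]
opening: 0.0004
gripper_force: 0.0
```

>>> {"op": "apply_moves", "data": {"targets": [{"travel": [-1, 0, 0], "roll": 0, "jaw": 0}, {"travel": [-1, 0, 0], "roll": 0, "jaw": 0}, {"travel": [-1, 0, 0], "roll": 0, "jaw": 0}, {"travel": [-1, 0, 0], "roll": 0, "jaw": 0}]}}

```text
clock: 5.8
tool_pos: [0.5862, 0.0015, 0.0486]
orientation: [180.0, -0.0, -95.2]
force: [-0.2, -3.7, 0.9]
opening: 0.0005
gripper_force: 1.8
```

>>> {"op": "apply_moves", "data": {"targets": [{"travel": [-1, 0, 0], "roll": 0, "jaw": 0}, {"travel": [-1, 0, 0], "roll": 0, "jaw": 0}, {"travel": [-1, 0, 0], "roll": 0, "jaw": 0}]}}

```text
clock: 6.1
tool_pos: [0.5866, 0.0047, 0.0486]
orientation: [180.0, -0.0, -95.2]
force: [-0.7, -4.0, 1.4]
opening: 0.0005
gripper_force: 1.8
```

>>> {"op": "apply_moves", "data": {"targets": [{"travel": [-1, 0, 0], "roll": 0, "jaw": 0}, {"travel": [-1, 0, 0], "roll": 0, "jaw": 0}, {"travel": [-1, 0, 0], "roll": 0, "jaw": 0}]}}

```text
clock: 6.4
tool_pos: [0.587, 0.0079, 0.0486]
orientation: [180.0, -0.0, -95.2]
force: [-0.5, -3.5, 1.4]
opening: 0.0007
gripper_force: 1.8
```

Friction is about 3.7 N. I'll go on in finer steps.

>>> {"op": "apply_moves", "data": {"targets": [{"travel": [-1, 0, 0], "roll": 0, "jaw": 0}, {"travel": [-1, 0, 0], "roll": 0, "jaw": 0}, {"travel": [0, 0, 0], "roll": 0, "jaw": 0}]}}

```text
clock: 6.7
tool_pos: [0.5872, 0.01, 0.0485]
orientation: [-180.0, 0.0, -95.2]
force: [-0.8, -2.7, 1.0]
opening: 0.0006
gripper_force: 1.2
```

>>> {"op": "apply_moves", "data": {"targets": [{"travel": [-0.5, 0, 0], "roll": 0, "jaw": 0}, {"travel": [-0.5, 0, 0], "roll": 0, "jaw": 0}, {"travel": [0, 0, 0], "roll": 0, "jaw": 0}]}}

```text
clock: 7.0
tool_pos: [0.5873, 0.0109, 0.0485]
orientation: [-180.0, 0.0, -95.2]
force: [0.1, -2.7, 0.4]
opening: 0.0004
gripper_force: 1.5
```

>>> {"op": "apply_moves", "data": {"targets": [{"travel": [-0.5, 0, 0], "roll": 0, "jaw": 0}, {"travel": [-0.5, 0, 0], "roll": 0, "jaw": 0}, {"travel": [0, 0, 0], "roll": 0, "jaw": 0}]}}

```text
clock: 7.3
tool_pos: [0.5874, 0.0118, 0.0486]
orientation: [-180.0, 0.0, -95.2]
force: [-0.2, -3.2, 1.6]
opening: 0.0006
gripper_force: 1.6
```

>>> {"op": "apply_moves", "data": {"targets": [{"travel": [-0.5, 0, 0], "roll": 0, "jaw": 0}, {"travel": [-0.5, 0, 0], "roll": 0, "jaw": 0}, {"travel": [0, 0, 0], "roll": 0, "jaw": 0}]}}

```text
clock: 7.6
tool_pos: [0.5874, 0.0128, 0.0485]
orientation: [180.0, -0.0, -95.2]
force: [-0.2, -3.0, 1.2]
opening: 0.0004
gripper_force: 1.6
```

>>> {"op": "apply_moves", "data": {"targets": [{"travel": [-0.5, 0, 0], "roll": 0, "jaw": 0}, {"travel": [-0.5, 0, 0], "roll": 0, "jaw": 0}, {"travel": [0, 0, 0], "roll": 0, "jaw": 0}]}}

```text
clock: 7.9
tool_pos: [0.5875, 0.0139, 0.0486]
orientation: [180.0, 0.0, -95.2]
force: [0.0, -4.7, 0.5]
opening: 0.0004
gripper_force: 1.5
```

>>> {"op": "apply_moves", "data": {"targets": [{"travel": [-0.5, 0, 0], "roll": 0, "jaw": 0}, {"travel": [-0.5, 0, 0], "roll": 0, "jaw": 0}, {"travel": [0, 0, 0], "roll": 0, "jaw": 0}]}}

```text
clock: 8.2
tool_pos: [0.5876, 0.0148, 0.0486]
orientation: [180.0, 0.0, -95.2]
force: [-0.3, -3.8, 0.1]
opening: 0.0002
gripper_force: 1.5
```

>>> {"op": "apply_moves", "data": {"targets": [{"travel": [-0.5, 0, 0], "roll": 0, "jaw": 0}, {"travel": [-0.5, 0, 0], "roll": 0, "jaw": 0}, {"travel": [0, 0, 0], "roll": 0, "jaw": 0}]}}

```text
clock: 8.5
tool_pos: [0.5877, 0.0159, 0.0485]
orientation: [180.0, 0.0, -95.2]
force: [-0.5, -2.8, 1.8]
opening: 0.0002
gripper_force: 1.5
```

>>> {"op": "apply_moves", "data": {"targets": [{"travel": [-0.5, 0, 0], "roll": 0, "jaw": 0}, {"travel": [-0.5, 0, 0], "roll": 0, "jaw": 0}, {"travel": [0, 0, 0], "roll": 0, "jaw": 0}]}}

```text
clock: 8.8
tool_pos: [0.5878, 0.0169, 0.0485]
orientation: [180.0, 0.0, -95.2]
force: [-0.7, -3.3, 1.5]
opening: 0.0006
gripper_force: 1.5
```

>>> {"op": "apply_moves", "data": {"targets": [{"travel": [-0.5, 0, 0], "roll": 0, "jaw": 0}, {"travel": [-0.5, 0, 0], "roll": 0, "jaw": 0}, {"travel": [0, 0, 0], "roll": 0, "jaw": 0}]}}

```text
clock: 9.1
tool_pos: [0.5879, 0.0179, 0.0486]
orientation: [-180.0, 0.0, -95.2]
force: [-1.0, -2.7, 0.4]
opening: 0.0006
gripper_force: 1.5
```

>>> {"op": "apply_moves", "data": {"targets": [{"travel": [-0.5, 0, 0], "roll": 0, "jaw": 0}, {"travel": [-0.5, 0, 0], "roll": 0, "jaw": 0}, {"travel": [0, 0, 0], "roll": 0, "jaw": 0}]}}

```text
clock: 9.4
tool_pos: [0.588, 0.0188, 0.0486]
orientation: [180.0, -0.0, -95.2]
force: [-0.0, -3.1, 0.3]
opening: 0.0006
gripper_force: 1.8
```

>>> {"op": "apply_moves", "data": {"targets": [{"travel": [-0.5, 0, 0], "roll": 0, "jaw": 0}, {"travel": [-0.5, 0, 0], "roll": 0, "jaw": 0}, {"travel": [0, 0, 0], "roll": 0, "jaw": 0}]}}

```text
clock: 9.7
tool_pos: [0.5881, 0.0195, 0.0486]
orientation: [180.0, -0.0, -95.2]
force: [0.7, -5.6, 0.3]
opening: 0.0005
gripper_force: 2.6
```

>>> {"op": "apply_moves", "data": {"targets": [{"travel": [-0.5, 0, 0], "roll": 0, "jaw": 0}, {"travel": [0, 0, 0], "roll": 0, "jaw": 0}, {"travel": [0, 0, 0], "roll": 0, "jaw": 0}]}}

```text
clock: 10.0
tool_pos: [0.588, 0.0198, 0.0486]
orientation: [180.0, -0.0, -95.2]
force: [0.6, -5.8, 0.2]
opening: 0.0007
gripper_force: 3.0
```

>>> {"op": "apply_moves", "data": {"targets": [{"travel": [-0.5, 0, 0], "roll": 0, "jaw": 0}, {"travel": [0, 0, 0], "roll": 0, "jaw": 0}, {"travel": [0, 0, 0], "roll": 0, "jaw": 0}]}}

```text
clock: 10.3
tool_pos: [0.5881, 0.0202, 0.0486]
orientation: [180.0, -0.0, -95.2]
force: [0.7, -6.8, 0.3]
opening: 0.0001
gripper_force: 3.4
```

>>> {"op": "apply_moves", "data": {"targets": [{"travel": [-0.5, 0, 0], "roll": 0, "jaw": 0}, {"travel": [0, 0, 0], "roll": 0, "jaw": 0}, {"travel": [0, 0, 0], "roll": 0, "jaw": 0}]}}

```text
clock: 10.6
tool_pos: [0.5881, 0.0205, 0.0486]
orientation: [180.0, -0.0, -95.2]
force: [0.3, -7.6, 1.1]
opening: 0.0001
gripper_force: 3.8
```

>>> {"op": "apply_moves", "data": {"targets": [{"travel": [0.3, 0, 0], "roll": 0, "jaw": 0}, {"travel": [0.3, 0, 0], "roll": 0, "jaw": 0}, {"travel": [0.3, 0, 0], "roll": 0, "jaw": 0}, {"travel": [0.3, 0, 0], "roll": 0, "jaw": 0}, {"travel": [0.3, 0, 0], "roll": 0, "jaw": 0}, {"travel": [0.3, 0, 0], "roll": 0, "jaw": 0}, {"travel": [0.3, 0, 0], "roll": 0, "jaw": 0}, {"travel": [0.3, 0, 0], "roll": 0, "jaw": 0}, {"travel": [0.3, 0, 0], "roll": 0, "jaw": 0}, {"travel": [0.3, 0, 0], "roll": 0, "jaw": 0}]}}

```text
clock: 11.6
tool_pos: [0.588, 0.0183, 0.0486]
orientation: [-180.0, 0.0, -95.2]
force: [-1.3, 1.5, 0.8]
opening: 0.0001
gripper_force: 0.0
```

>>> {"op": "apply_moves", "data": {"targets": [{"travel": [0.5, 0, 0], "roll": 0, "jaw": 0}, {"travel": [1, 0, 0], "roll": 0, "jaw": 0}, {"travel": [2, 0, 0], "roll": 0, "jaw": 0}, {"travel": [3, 0, 0], "roll": 0, "jaw": 0}, {"travel": [3, 0, 0], "roll": 0, "jaw": 0}, {"travel": [3, 0, 0], "roll": 0, "jaw": 0}]}}

```text
clock: 12.2
tool_pos: [0.5867, 0.0055, 0.0486]
orientation: [180.0, -0.0, -95.2]
force: [-0.8, 0.3, -0.3]
opening: 0.0007
gripper_force: 0.0
```

>>> {"op": "apply_moves", "data": {"targets": [{"travel": [5, 0, 0], "roll": 0, "jaw": 0}, {"travel": [0, 0, -30], "roll": 0, "jaw": 0}, {"travel": [0, 0, -40], "roll": 0, "jaw": 0}, {"travel": [0, 0, -30], "roll": 0, "jaw": 20}, {"travel": [20, 20, 0], "roll": 0, "jaw": 45}, {"travel": [30, 30, 0], "roll": 0, "jaw": 45}, {"travel": [29.5, 24.5, 0], "roll": 0, "jaw": 45}, {"travel": [0, 0, 0], "roll": 8, "jaw": 45}, {"travel": [0, 0, 0], "roll": 8, "jaw": 45}, {"travel": [0, 0, 0], "roll": 0, "jaw": 45}]}}

```text
clock: 13.2
tool_pos: [0.5047, -0.0721, 0.1488]
orientation: [-180.0, 0.0, -111.4]
force: [0.5, -0.3, 0.8]
opening: 0.044
gripper_force: 0.0
```

```bash
python3 -c "
from h import *
o,_=shot('pics/w2.png');print(o['tool_pos'],o['orientation'])
a=ctrl.snapshot('scene')[205:350,265:440,::-1];b=ctrl.snapshot('side')[190:350,195:390,::-1]
w=cv2.imread('pics/w2.png')
cv2.imwrite('pics/c2.png',np.vstack([np.hstack([cv2.resize(a,(320,265),interpolation=2),cv2.resize(b,(320,265),interpolation=2)]),w[150:450]]))"
```

```text
[ 0.5047 -0.0721  0.1488] [-179.9748    0.0174 -111.3776]
```

View pics/c2.png

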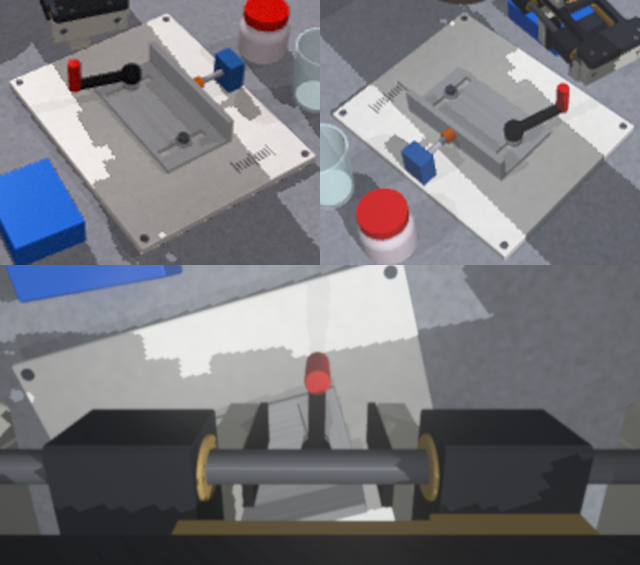

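```bash
python3 - <<'E'
from h import *
loadw();p=ray("w",(317.5,266),.075);print(p)
im=cv2.imread("pics/w2.png").astype(int);m=(im[:,:,2]>140)&(im[:,:,1]<110)
ys,xs=np.where(m[200:320,280:360]);print(xs.min()+280,xs.max()+280,ys.min()+200,ys.max()+200)
print(proj("w",[p]),[ray("w",(u,v),.075) for u,v in((317.5,ys.max()+200),)])
E
```

```text
[ 0.5038 -0.0735  0.075 ]
305 330 239 278
[[317.5 266. ]] [array([ 0.5066, -0.0665,  0.075 ])]
```

>>> {"op": "apply_moves", "data": {"targets": [{"travel": [1.8, 0.3, 0], "roll": 2, "jaw": 45}, {"travel": [0, 0, 25], "roll": 0, "jaw": 45}, {"travel": [0, 0, 25], "roll": 0, "jaw": 45}, {"travel": [0, 0, 16], "roll": 0, "jaw": 45}, {"travel": [0, 0, 10], "roll": 0, "jaw": 45}, {"travel": [0, 0, 0], "roll": 0, "jaw": 45}, {"travel": [0, 0, 0], "roll": 0, "jaw": 30}]}}

```text
clock: 14.05
tool_pos: [0.5044, -0.073, 0.0729]
orientation: [-180.0, -0.0, -113.1]
force: [0.3, 0.9, 0.6]
opening: 0.0409
gripper_force: 0.0
```

>>> {"op": "apply_moves", "data": {"targets": [{"travel": [0, 0, 0], "roll": 0, "jaw": 20}, {"travel": [0, 0, 0], "roll": 0, "jaw": 10}, {"travel": [0, 0, 0], "roll": 0, "jaw": 10}, {"travel": [0, 0, 0], "roll": 0, "jaw": 10}]}}

```text
clock: 14.45
tool_pos: [0.5043, -0.0731, 0.0731]
orientation: [-179.9, 0.0, -113.2]
force: [-0.1, 0.2, 2.4]
opening: 0.0151
gripper_force: 30.0
```

>>> {"op": "apply_moves", "data": {"targets": [{"travel": [-0.1, 3.66, 0], "roll": 3, "jaw": 10}, {"travel": [-0.1, 3.66, 0], "roll": 3, "jaw": 10}, {"travel": [-0.1, 3.66, 0], "roll": 3, "jaw": 10}, {"travel": [-0.1, 3.66, 0], "roll": 3, "jaw": 10}, {"travel": [-0.1, 3.66, 0], "roll": 3, "jaw": 10}, {"travel": [-0.1, 3.66, 0], "roll": 3, "jaw": 10}]}}

```text
clock: 15.05
tool_pos: [0.4856, -0.0617, 0.0731]
orientation: [-180.0, 0.0, -131.3]
force: [-0.7, -2.9, 3.5]
opening: 0.0153
gripper_force: 30.0
```

>>> {"op": "apply_moves", "data": {"targets": [{"travel": [-0.1, 3.66, 0], "roll": 3, "jaw": 10}, {"travel": [-0.1, 3.66, 0], "roll": 3, "jaw": 10}, {"travel": [-0.1, 3.66, 0], "roll": 3, "jaw": 10}, {"travel": [-0.1, 3.66, 0], "roll": 3, "jaw": 10}, {"travel": [-0.1, 3.66, 0], "roll": 3, "jaw": 10}, {"travel": [-0.1, 3.66, 0], "roll": 3, "jaw": 10}]}}

```text
clock: 15.65
tool_pos: [0.471, -0.045, 0.073]
orientation: [-180.0, -0.0, -149.3]
force: [-2.9, -3.4, 5.4]
opening: 0.015
gripper_force: 30.0
```

>>> {"op": "apply_moves", "data": {"targets": [{"travel": [0.1, 3.66, 0], "roll": 3, "jaw": 10}, {"travel": [0.1, 3.66, 0], "roll": 3, "jaw": 10}, {"travel": [0.1, 3.66, 0], "roll": 3, "jaw": 10}, {"travel": [-0.1, 3.66, 0], "roll": 3, "jaw": 10}, {"travel": [-0.1, 3.66, 0], "roll": 3, "jaw": 10}, {"travel": [-0.1, 3.66, 0], "roll": 3, "jaw": 10}]}}

```text
clock: 16.25
tool_pos: [0.4623, -0.0249, 0.073]
orientation: [-180.0, -0.1, -167.3]
force: [-3.4, -0.6, 5.9]
opening: 0.0151
gripper_force: 30.0
```

>>> {"op": "apply_moves", "data": {"targets": [{"travel": [-0.1, 3.66, 0], "roll": 3, "jaw": 10}, {"travel": [-0.1, 3.66, 0], "roll": 3, "jaw": 10}, {"travel": [-0.1, 3.66, 0], "roll": 3, "jaw": 10}]}}

```text
clock: 16.55
tool_pos: [0.4603, -0.014, 0.0729]
orientation: [-180.0, -0.1, -176.3]
force: [-4.6, -0.7, 9.1]
opening: 0.0155
gripper_force: 30.0
```

>>> {"op": "apply_moves", "data": {"targets": [{"travel": [0, 2.44, 0], "roll": 2, "jaw": 10}, {"travel": [0, 2.44, 0], "roll": 2, "jaw": 10}, {"travel": [0, 2.44, 0], "roll": 2, "jaw": 10}, {"travel": [0, 0, 0], "roll": 0, "jaw": 10}]}}

```text
clock: 16.95
tool_pos: [0.46, -0.0066, 0.0729]
orientation: [-180.0, -0.1, 177.7]
force: [-6.7, 1.8, 9.7]
opening: 0.0154
gripper_force: 30.0
```

>>> {"op": "apply_moves", "data": {"targets": [{"travel": [0, 2, 0], "roll": 1.6, "jaw": 10}, {"travel": [0, 0, 0], "roll": 0, "jaw": 10}]}}

```text
clock: 17.15
tool_pos: [0.46, -0.0047, 0.0729]
orientation: [-180.0, -0.1, 176.1]
force: [-6.3, 1.7, 10.2]
opening: 0.0154
gripper_force: 30.0
```

>>> {"op": "apply_moves", "data": {"targets": [{"travel": [0, 1.2, 0], "roll": 1, "jaw": 10}, {"travel": [0, 0, 0], "roll": 0, "jaw": 10}]}}

```text
clock: 17.35
tool_pos: [0.4601, -0.0036, 0.0729]
orientation: [-180.0, -0.1, 175.2]
force: [-7.1, 1.1, 8.9]
opening: 0.0154
gripper_force: 30.0
```

>>> {"op": "apply_moves", "data": {"targets": [{"travel": [0, 1.2, 0], "roll": 1, "jaw": 10}, {"travel": [0, 0, 0], "roll": 0, "jaw": 10}]}}

```text
clock: 17.55
tool_pos: [0.4601, -0.0024, 0.0729]
orientation: [-179.9, -0.1, 174.2]
force: [-6.1, 1.4, 9.1]
opening: 0.0149
gripper_force: 30.0
```

>>> {"op": "apply_moves", "data": {"targets": [{"travel": [0, 1.2, 0], "roll": 1, "jaw": 10}, {"travel": [0, 0, 0], "roll": 0, "jaw": 10}]}}

```text
clock: 17.75
tool_pos: [0.4602, -0.0012, 0.0729]
orientation: [-179.9, -0.1, 173.2]
force: [-6.3, 1.4, 9.8]
opening: 0.0153
gripper_force: 30.0
```

>>> {"op": "apply_moves", "data": {"targets": [{"travel": [0, 1.2, 0], "roll": 1, "jaw": 10}, {"travel": [0, 0, 0], "roll": 0, "jaw": 10}]}}

```text
clock: 17.95
tool_pos: [0.4603, -0.0, 0.0729]
orientation: [-179.9, -0.1, 172.2]
force: [-6.8, 1.7, 10.2]
opening: 0.0153
gripper_force: 30.0
```

>>> {"op": "apply_moves", "data": {"targets": [{"travel": [0, 1.2, 0], "roll": 1, "jaw": 10}, {"travel": [0, 0, 0], "roll": 0, "jaw": 10}]}}

```text
clock: 18.15
tool_pos: [0.4605, 0.0012, 0.0729]
orientation: [-179.9, -0.1, 171.2]
force: [-7.0, 0.9, 9.9]
opening: 0.0152
gripper_force: 30.0
```

>>> {"op": "apply_moves", "data": {"targets": [{"travel": [0, 1.2, 0], "roll": 1, "jaw": 10}, {"travel": [0, 0, 0], "roll": 0, "jaw": 10}]}}

```text
clock: 18.35
tool_pos: [0.4606, 0.0024, 0.0729]
orientation: [-179.9, -0.1, 170.2]
force: [-6.7, 0.9, 10.2]
opening: 0.0154
gripper_force: 30.0
```

```bash
python3 -c "
from h import *
a=ctrl.snapshot('scene')[205:350,265:440,::-1];b=ctrl.snapshot('side')[190:350,195:390,::-1]
cv2.imwrite('pics/c3.png',np.hstack([cv2.resize(a,(400,331),interpolation=2),cv2.resize(b,(400,331),interpolation=2)]))"
```

```text
(no output)
```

View pics/c3.png

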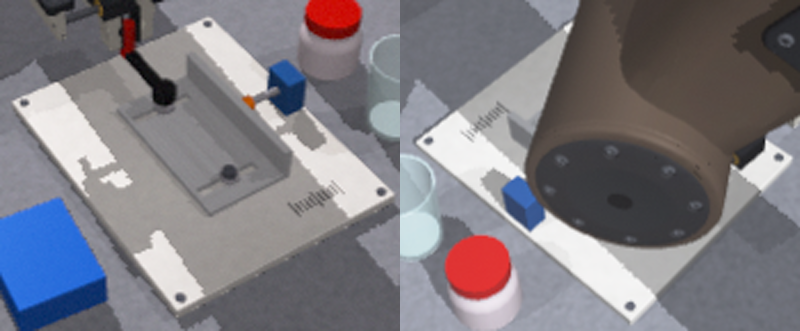

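The lever is close to parallel with the wall, and the fence is still at the tip. I'll feel for the lever's end stop.

>>> {"op": "apply_moves", "data": {"targets": [{"travel": [0, 1.2, 0], "roll": 1, "jaw": 10}, {"travel": [0, 0, 0], "roll": 0, "jaw": 10}]}}

```text
clock: 18.65
tool_pos: [0.4607, 0.003, 0.0729]
orientation: [-179.9, -0.1, 169.2]
force: [-5.5, -4.1, 9.6]
opening: 0.0152
gripper_force: 30.0
```

>>> {"op": "apply_moves", "data": {"targets": [{"travel": [0, 1.2, 0], "roll": 1, "jaw": 10}, {"travel": [0, 0, 0], "roll": 0, "jaw": 10}]}}

```text
clock: 18.85
tool_pos: [0.4609, 0.0032, 0.0729]
orientation: [-179.8, -0.1, 168.2]
force: [-3.1, -10.8, 8.5]
opening: 0.0152
gripper_force: 30.0
```

The stop is felt: the force rises to 11 N and motion ceases. I'll relax, release and rise.

>>> {"op": "apply_moves", "data": {"targets": [{"travel": [0, -1.2, 0], "roll": -1, "jaw": 10}, {"travel": [0, 0, 0], "roll": 0, "jaw": 10}, {"travel": [0, 0, 0], "roll": 0, "jaw": 25}, {"travel": [0, 0, 0], "roll": 0, "jaw": 45}, {"travel": [0, 0, 0], "roll": 0, "jaw": 45}, {"travel": [0, 0, 0], "roll": 0, "jaw": 45}]}}

```text
clock: 19.45
tool_pos: [0.4623, 0.0041, 0.0726]
orientation: [180.0, 0.0, 169.2]
force: [-0.2, -0.4, 0.6]
opening: 0.0413
gripper_force: 0.0
```

>>> {"op": "apply_moves", "data": {"targets": [{"travel": [0, 0, -15], "roll": 0, "jaw": 45}, {"travel": [0, 0, -25], "roll": 0, "jaw": 45}, {"travel": [0, 0, -35], "roll": 0, "jaw": 45}, {"travel": [0, 0, -35], "roll": 0, "jaw": 45}, {"travel": [40, 0, 0], "roll": 0, "jaw": 45}, {"travel": [0, -40, -20], "roll": 0, "jaw": 45}, {"travel": [0, -40, 0], "roll": 0, "jaw": 45}, {"travel": [0, -40, 0], "roll": 0, "jaw": 45}, {"travel": [0, -40, 0], "roll": 0, "jaw": 45}, {"travel": [0, 0, 0], "roll": 0, "jaw": 45}]}}

```text
clock: 20.45
tool_pos: [0.3915, -0.1486, 0.2025]
orientation: [-180.0, -0.0, 169.0]
force: [0.3, 0.3, -0.8]
opening: 0.0449
gripper_force: 0.0
```

```bash
python3 -c "
from h import *
a=ctrl.snapshot('scene')[205:350,265:440,::-1];b=ctrl.snapshot('side')[190:350,195:390,::-1]
cv2.imwrite('pics/c4.png',np.hstack([cv2.resize(a,(400,331),interpolation=2),cv2.resize(b,(400,331),interpolation=2)]))"
```

```text
(no output)
```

View pics/c4.png

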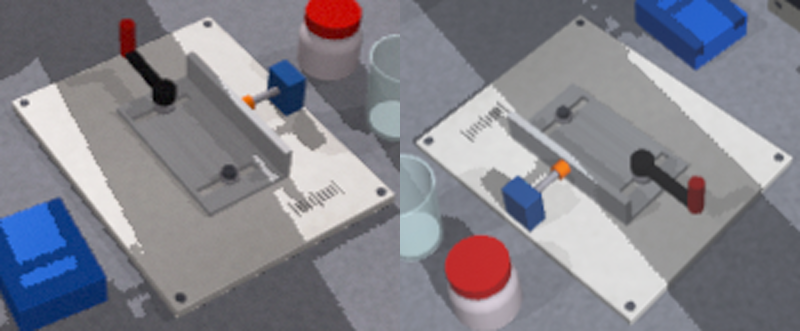

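The wall touches the orange tip at crop (250,101) on the left and (562,168) on the right. The lever is locked parallel to the wall, and the bystanders haven't moved. I'll hand the job in.

```bash
python3 -c "
from plant import ctrl
print(ctrl.close_job())"
```

```text
the job is handed in; nothing more can be done
None
```

The aluminium fence rests against the orange tip (pressed to about 4 N on the spring, then eased off), the clamp lever is turned fully clockwise to its stop, the gripper is clear, the bystanders look unmoved, and the job was handed in at about 20.5 s.

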